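# Click the drill battery into its charger

## Robot

A 7-joint arm with a two-finger parallel gripper is mounted at the origin on the work surface. World frame = base frame: x ahead of the robot, y to its left, z up, the work surface at z = 0. Lengths are in mm, angles in rad, forces in N, time in s.
With the tool pointing down it reaches from about 400 to 875 mm from the base axis. Payload 6.5 kg.
Tool frame: the origin (TCP) lies at the very end of the fingers, on their centre line; the grasp point (between the pads) lies 19 mm behind it; z points along the fingers, y is the line along which they close (so a half turn about z gives the same grasp; the last joint's range is limited). The gripper opens to 88 mm and grips with 3 to 60 N. Pads are 18 mm wide; open, the fingers measure 123 mm over their backs; the gripper's body (75 mm by 187 mm) begins 45 mm behind the grasp point.
Start: joints at [-1.176, 0.536, -0.004, 1.538, 0.003, 1.067, -0.071], TCP at [289.026, 582.198, 238.716] pointing down, gripper open.
Joint ranges: [-2.7, 2.7], [-0.37, 2.16], [-1.27, 1.26], [0.24, 2.4], [-1.31, 4.45], [0.19, 1.91], [-2.76, 2.76]. Speed limits (rad/s): [2.39, 2.39, 3.14, 3.14, 3.14, 3.14, 3.14].

## Interface

Orientations are given as a rotation vector (axis times angle).
In Python, from station import manip gives the robot as it stands. The module is installed in compiled form; this text tells all that it offers.
- The arm moves only by the tool carry_out, never from a script. Its argument "plan" is a list of rows, each an object of numbers: "tx", "ty", "tz": the shift along the tool's x, y, z in m; "wx", "wy", "wz": the turn, a rotation vector about the tool's x, y, z in degrees; "jaw": the finger opening in m, from 0 to 0.0881. A call has 1 to 5 rows; each row shifts and turns the commanded pose from where the row before left it, along the tool's axes as they then stand; what a row does not reach is not made up. A row lasts 1/8 s, in which the tool goes at most 62.5 mm and 10.7 degrees, less where a joint would pass 70% of its speed; a pose out of reach is approached as far as the arm can. A call is refused whole if a number of a shift passes 0.0625 or a number of a turn 10.7, either way. A call with a gripper value outside its range is refused whole. The fingers move at their own pace and stop on an object; "grip_force" is the grip in N (left out, the last holds). Time passes only in rows, so rows that do not move let the fingers close. It gives the time, the measured TCP pose, the force, the opening and the grip force at its end, in the units of the state.
- manip.get_state(): the state, without advancing time (a new reading comes with each control period).
- manip.camera(name): name is "side" or "top" or "wrist"; returns a dict with "pixels" (480x640x3 uint8, blue, green, red), "range_z" (480x640 float32, mm along the optical axis (not along the pixel's ray), 0 where there is no reading), "mtx" (3x3 intrinsics, pixels), "rvec" (rotation vector, rad) and "tvec" (3), from world to camera coordinates, as OpenCV has them. Camera axes: x right, y down, z forward; pixel columns grow to the right and rows downward; lengths in mm; the calibration is good to about 2 mm. A picture is of the moment at which its call begins.
- manip.finish_job(): hands the job in; it is judged then, once.
Trained networks look in a picture, given as the dict that the camera call returned (one of the last four; its "shot" number tells which), for a name from the list of things; names that differ only in an ending like _2 or _b are one class to them, and where a whole thing is asked for, a point or a joint stands for the part that bears it (a point fixed in the world has none). Each returns a list of dicts, best first, with "confidence" (0 to 1); they miss things now and then, are a little off and sometimes report something else, mostly with a low value. They report only what shows in the picture. A call takes as long as a camera call.
- manip.recognise(picture, thing): "point" ([column, row] in pixels, amid what is visible of it).
- manip.tip_of(picture, thing): "point" ([column, row] in pixels: a listed point, or the origin of a listed thing).
The state is a dict: "time": time; "joint_pos": joint angles; "dq": joint speeds; "tau": joint torques, N m; "ee_pos": TCP position; "tool_rot": TCP orientation; "ft_force": force on the tool from outside, world axes, zero at the start; "torque": the same for the moment, N m; "gripper_width": opening from 0.0 (shut) to 1.0 (fully open); "grasp_force": force on a finger pad.
Only numpy, scipy, OpenCV 4.12 (cv2) and the standard library are available. Lean on these libraries where they do the work, as an engineer would, in place of code of your own. Each camera call takes 0.05 s, during which the arm holds its last target. There are 200 camera calls.

## Task

Put the tall narrow drill battery on charge: lift it off the bench, lower it stem first into the charger's pocket and push it down past the sprung ball until it clicks and stays held, fully home and upright. Do not drop it or ram it, press gently (a push of about 20 N is plenty, even at the stop), then let go; leave the other things on the bench where they are.

Things in the scene. Friction and masses are not known exactly. Their poses are not given: they have to be found in the camera images.
- battery_center (a point): half-way up the tall narrow drill battery that stands upright on its stem on the bench; 128 tall, about 180 g, z up. Lower 88: black stem, 46 (x) by 32 (y). Upper 40: grey cap, 50 (x) by 40 (y), to be gripped across its y width; the cap's middle is 44 above this point. The same turned half round, so it may go in either way
- battery_foot (a point): centre of the battery's underside (foot), 64 below its centre, same axes. The foot's two narrow edges (+x, -x) have 6 mm 45-degree bevels; each narrow side has a V groove for the ball, 16 high at its mouth, centred 34 above the foot
- charger: grey charger fixed to the bench, 140 (x) by 96 (y) by 90 high; origin at the centre of its underside, z up. In the middle of its top is the upright pocket, 48.4 (x) by 34.4 (y): 1.2 of play on each side of the stem, whose x goes along the charger's x.
- pocket_mouth (a point): centre of the pocket's mouth in the charger's top face, 90 above its underside; flared at 45 degrees over the top 6. A rigid stop inside (contact_block_c0), not to be pressed with over 35 N, ends the foot's way. It is set for different packs, 8 to 32 above the underside, not measured and hard to see: feel for it. The cap stays 6 to 30 above the top
- catch_ball (a joint): sprung polished ball in the pocket's +x wall, 34 above the stop (set with it), sticking out 6: metres pressed in. 0: pocket empty, or ball in the battery's groove; 0.0025 to 0.005: stem sliding past. Resistance begins with the foot about 39 above the stop, takes 5 to 12 N to pass, drops at the click just before the foot meets the stop; the battery's weight does not pass it
- screwdriver: screwdriver, lying; a bystander, to be left alone (origin at its underside)
- wide_pack: wide, low block-shaped power-tool pack, 78 x 70 x 56, that belongs to another tool (does not fit); a bystander, to be left alone (origin at its underside)
- screw_jar: clear screw jar, 60 across, 75 tall; a bystander, to be left alone (origin at its underside)
- offcut: wooden offcut 120 x 55 x 32; a bystander, to be left alone (origin at its underside)
- glue: glue bottle, 52 across, 130 tall; a bystander, to be left alone (origin at its underside)
- bit_tin: flat steel bit tin 30 x 75 x 18, lying behind the charger; a bystander, to be left alone (origin at its underside)
- tape_roll: roll of paper tape lying flat, 64 across, 19 high, near the battery; a bystander, to be left alone (origin at its underside)

How it is judged (in metres and radians):
On the way, in this order (a step that is already met when the one before it is completed fails the run):
1. the battery's foot is inside the charger's pocket, upright, at least 10 mm below the mouth (x of battery_foot in the frame of charger between -0.006 and 0.006 m and y of battery_foot in the frame of charger between -0.006 and 0.006 m and angle between battery_foot's own z axis and vertical below 0.12 rad and z of battery_foot in the frame of charger below 0.08 m), for 0.05 s.
2. the battery is pushed past the ball and the ball has snapped out into its groove (x of battery_foot in the frame of charger between -0.006 and 0.006 m and y of battery_foot in the frame of charger between -0.006 and 0.006 m and angle between battery_foot's own z axis and vertical below 0.12 rad and z of battery_foot in the frame of charger below 0.035 m and value of joint catch_ball below 0.0015 m), for 0.1 s.
At the end, for the whole second after the job is handed in: The battery stands in the charger's pocket, upright within 0.12 rad and its foot within 6 mm of the pocket's axis and less than 35 mm above the charger's underside, with the catch ball out in its groove (pressed in less than 1.5 mm), released and at rest (all of step 2 and linear speed of battery below 0.01 m/s); the robot touches nothing.
It fails at once if the battery is rammed: over 35 N between battery and the stop in the pocket (contact force between battery and contact_block_c0 above 35 N).
It fails at once if the battery is dropped (falls faster than 0.5 m/s with no finger on it) (contact force between the fingers and battery below 0.05 N and linear speed of battery above 0.5 m/s).
It fails at once if a bystander is pushed more than 30 mm from its place (distance of any of screwdriver, wide_pack, screw_jar, offcut, glue, bit_tin, tape_roll from where it was at the start of the episode above 0.03 m).
It also fails if it takes over 64 s, if anything falls off the work surface, if the arm or the gripper's body presses on something with over 40 N, if the wrist force passes 120 N, or if a joint passes its speed limit or range.

## Working session

There is one attempt and no reset: what is moved stays moved. The work goes in short steps, Python scripts to look and compute and a tool call to move; the robot and the scene stay as the last step left them, time stands still between calls to the robot, and variables do not carry over. Pictures are saved under pics/ and viewed, at most 10 in all, crops included, and the job is handed in when it is done.

Besides the shell and the picture viewer there is one more tool, called after "Request:" by a JSON object that holds its "fn" and its "kwargs". carry_out: Moves the arm, as the interface text tells. Its arguments: {"type":"object","properties":{"plan":{"type":"array","items":{"type":"object","properties":{"tx":{"type":"number"},"ty":{"type":"number"},"tz":{"type":"number"},"wx":{"type":"number"},"wy":{"type":"number"},"wz":{"type":"number"},"jaw":{"type":"number"}}}},"grip_force":{"type":"number"}},"required":["plan"]}

```bash
mkdir -p pics
cat > h.py <<'E'
import numpy as np, cv2
from station import manip
def world(p,uv,z):  # depth z mm -> world
    R=cv2.Rodrigues(np.array(p['rvec'],float))[0]; K=np.array(p['mtx'])
    c=np.linalg.inv(K)@np.array([uv[0],uv[1],1.])*z
    return R.T@(c-np.array(p['tvec']).ravel())
def cloud(p):
    Z=p['range_z'].astype(float); v,u=np.mgrid[0:480,0:640]
    K=np.array(p['mtx']); R=cv2.Rodrigues(np.array(p['rvec'],float))[0]
    c=(np.linalg.inv(K)@np.stack([u.ravel(),v.ravel(),np.ones(u.size)]))*Z.ravel()
    W=(R.T@(c-np.array(p['tvec']).reshape(3,1))).T.reshape(480,640,3)
    W[Z==0]=np.nan
    return W
def onplane(p,uv,z):
    R=cv2.Rodrigues(np.array(p['rvec'],float))[0]; K=np.array(p['mtx'])
    d=R.T@np.linalg.inv(K)@np.array([uv[0],uv[1],1.]); o=-R.T@np.array(p['tvec']).ravel()
    return o+d*(z-o[2])/d[2]
E
python3 - <<'E'
from h import *
s=manip.get_state();print(s)
for n in ['top','side']:
    p=manip.camera(n); cv2.imwrite(f'pics/{n}1.png',p['pixels']); W=cloud(p)
    R=cv2.Rodrigues(np.array(p['rvec'],float))[0];print(n,-R.T@np.array(p['tvec']).ravel())
    for t in ['battery_center','charger','pocket_mouth','glue','screw_jar','wide_pack','tape_roll']:
        for r,f in (('rec',manip.recognise),('tip',manip.tip_of)):
            for d in f(p,t)[:2]:
                u,v=np.round(d['point']).astype(int)
                print(t,r,np.round(d['point']),round(d['confidence'],2),np.round(W[min(v,479),min(u,639)]))
E
```

```text
{'time': 0.0, 'joint_pos': array([-1.17620302,  0.53718515, -0.00441901,  1.53883223,  0.00259874,
        1.06731007, -0.07121115]), 'dq': array([-3.17362784e-04,  6.46833724e-05,  9.25142900e-04,  1.00819148e-03,
       -1.69402915e-03,  6.60602095e-04,  1.22198098e-03]), 'tau': array([-7.05276743e-04, -5.70988834e+01,  9.90297273e-01, -2.51611090e+01,
       -5.63497155e-02,  1.76577363e-02,  1.67439784e-04]), 'ee_pos': array([288.7851382 , 581.65211781, 237.84291122]), 'tool_rot': array([-7.17299704e-01, -3.05833874e+00,  2.68467755e-03]), 'ft_force': array([-0.5075954 ,  0.78802551, -0.52298616]), 'torque': array([-0.02597935,  0.02073928,  0.00691408]), 'grasp_force': 0.0, 'gripper_width': 0.9998061115697252}
top [ 490.26054772   -8.39134512 1383.85153242]
battery_center rec [228. 294.] 0.89 [453. 202. 130.]
battery_center tip [234. 257.] 0.63 [543. 205.  21.]
battery_center tip [230. 294.] 0.61 [453. 198. 125.]
charger rec [391. 273.] 0.66 [ 500. -193.   19.]
charger rec [348. 166.] 0.51 [763. -84.  75.]
charger tip [392. 272.] 0.7 [ 502. -196.   15.]
pocket_mouth rec [390. 27
[... 897 characters left out ...]
241.   91.]
pocket_mouth rec [206. 293.] 0.39 [341. -11.  22.]
pocket_mouth tip [297. 308.] 0.89 [ 501. -175.   86.]
pocket_mouth tip [253. 240.] 0.39 [445. 195.  12.]
glue rec [347. 416.] 0.57 [ 539. -420.   78.]
glue tip [347. 442.] 0.91 [ 540. -420.   27.]
screw_jar rec [430. 288.] 0.96 [ 759. -110.   50.]
screw_jar tip [428. 302.] 0.87 [ 758. -110.   18.]
screw_jar tip [252. 214.] 0.61 [447. 200.  75.]
wide_pack rec [401. 239.] 0.58 [758.  83.  45.]
wide_pack tip [397. 251.] 0.57 [750.  81.  17.]
tape_roll rec [251. 212.] 0.75 [445. 196.  83.]
tape_roll rec [294. 234.] 0.64 [538. 187.  22.]
tape_roll tip [294. 239.] 0.96 [536. 168.  20.]
tape_roll tip [359. 340.] 0.64 [ 607. -192.   14.]
```

View pics/top1.png

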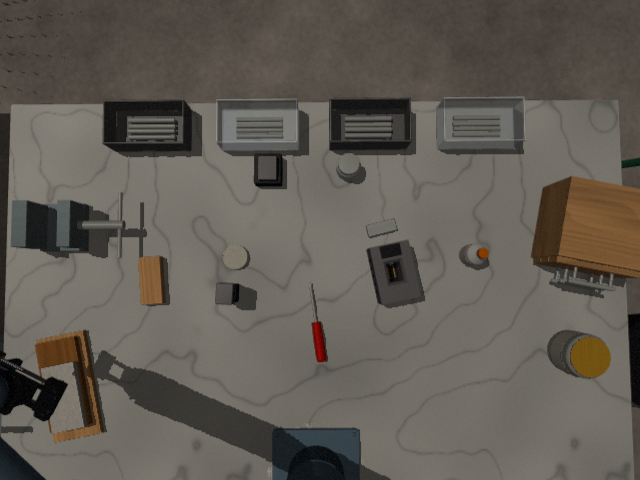

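Run:
```python
from h import *
p=manip.camera('top'); W=cloud(p)
def rect(x0,x1,y0,y1,z0,z1):
    m=(W[...,0]>x0)&(W[...,0]<x1)&(W[...,1]>y0)&(W[...,1]<y1)&(W[...,2]>z0)&(W[...,2]<z1)
    P=W[m];print(len(P),cv2.minAreaRect(P[:,:2].astype(np.float32)),P.mean(0))
rect(390,520,130,270,112,145)
rect(390,610,-320,-100,80,100)
```

```text
383 ((455.1651916503906, 211.74708557128906), (40.896175384521484, 49.29461669921875), 85.5633773803711) [455.29733701 211.33825166 127.74526671]
2067 ((503.41046142578125, -192.26535034179688), (139.93270874023438, 96.6012954711914), 11.552177429199219) [ 503.09248826 -191.9540114    90.20599509]
```

The top view shows the battery at about (228,294) and the charger with its pocket at about (393,271). The tape roll is at (235,257), and the screwdriver is at (318,330). The path at height is clear.

```bash
cat >> h.py <<'E'
from scipy.spatial.transform import Rotation as Ro
def go(x,y,z,yang):
    """total shift/turn in tool axes to get TCP to x,y,z mm, down, tool y at angle yang deg (mod 180). shift in present tool axes"""
    s=manip.get_state(); R=Ro.from_rotvec(s['tool_rot']); M=R.as_matrix()
    a=np.degrees(np.arctan2(M[1,1],M[0,1])); d=(yang-a+90)%180-90
    c,n=np.cos(np.radians(a+d)),np.sin(np.radians(a+d))
    T=np.array([[-n,c,0],[c,n,0],[0,0,-1.]]); T[:,0]=np.cross(T[:,1],T[:,2])
    w=np.degrees((R.inv()*Ro.from_matrix(T)).as_rotvec())
    print('t',round(s['time'],2),'pos',np.round(s['ee_pos'],1),'yang',round(a,2),'F',np.round(s['ft_force'],1),'grip',s['gripper_width'],s['grasp_force'])
    print('shift m',np.round(M.T@(np.array([x,y,z])-s['ee_pos'])/1000,4),'turn',np.round(w,2),'joints',np.round(s['joint_pos'],2))
E
python3 -c "
from h import *
go(455,211.5,235,85.6)"
```

```text
t 1.55 pos [289.  582.2 238.8] yang 63.6 F [-0.2 -0.2 -0.1] grip 1.002137763177386 0.0
shift m [-0.3135 -0.2582  0.0037] turn [  0.   0. -22.] joints [-1.18  0.54 -0.    1.54  0.    1.07 -0.07]
```

Request:
{"fn": "carry_out", "kwargs": {"plan": [{"tx": -0.04, "ty": -0.033}, {"tx": -0.04, "ty": -0.033}, {"tx": -0.04, "ty": -0.033}, {"tx": -0.04, "ty": -0.033}, {"tx": -0.04, "ty": -0.033}]}}

```text
validation failed for argument at $.pl...
```

Request:
{"fn": "carry_out", "kwargs": {"plan": [{"tx": -0.0568, "ty": -0.0466}, {"tx": -0.0567, "ty": -0.0466, "jaw": 0.08}, {"wz": -7.4}, {"wz": -7.3}, {"wz": -7.3}]}}

```text
validation failed for argument at $.pl...
```

Run:
```python
from h import *
go(455,211.5,200,85.6)
p=manip.camera('wrist'); cv2.imwrite('pics/w1.png',p['pixels']); W=cloud(p)
m=(np.hypot(W[...,0]-455,W[...,1]-211)<60)&(W[...,2]>115)&(W[...,2]<140)
P=W[m];print(len(P),cv2.minAreaRect(P[:,:2].astype(np.float32)),P.mean(0),P.min(0),P.max(0))
go(455,211.5,200,85.6)
```

```text
t 1.55 pos [289.  582.2 238.8] yang 63.6 F [-0.2 -0.2 -0.1] grip 1.002137763177386 0.0
shift m [-0.3135 -0.2582  0.0387] turn [  0.   0. -22.] joints [-1.18  0.54 -0.    1.54  0.    1.07 -0.07]<stdin>:5: RuntimeWarning: Mean of empty slice.
  ret = um.true_divide(
Traceback (most recent call last):
ValueError: zero-size array to reduction operation minimum which has no identity
```

View pics/w1.png

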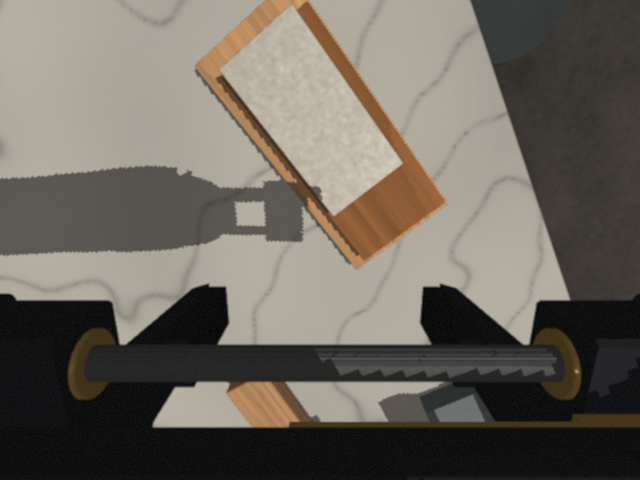

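Both moves were rejected, so the arm is still at its start: the picture shows only the sanding block tray between the fingers and no battery. I'll retry with one row that has every field filled in.

Request:
{"fn": "carry_out", "kwargs": {"plan": [{"tx": -0.04, "ty": -0.033, "tz": 0.0, "wx": 0.0, "wy": 0.0, "wz": 0.0, "jaw": 0.088}]}}

```text
time: 1.72
ee_pos: [307.5, 537.6, 238.5]
tool_rot: [-0.707, -3.059, -0.003]
ft_force: [1.4, -0.5, 0.3]
gripper_width: 1.0
grasp_force: 0.0
```

All the fields are needed. Next I'll carry on towards the battery.

Request:
{"fn": "carry_out", "kwargs": {"plan": [{"tx": -0.04, "ty": -0.033, "tz": 0.0, "wx": 0.0, "wy": 0.0, "wz": 0.0, "jaw": 0.088}, {"tx": -0.04, "ty": -0.033, "tz": 0.0, "wx": 0.0, "wy": 0.0, "wz": 0.0, "jaw": 0.088}, {"tx": -0.04, "ty": -0.033, "tz": 0.0, "wx": 0.0, "wy": 0.0, "wz": 0.0, "jaw": 0.088}, {"tx": -0.04, "ty": -0.033, "tz": 0.0, "wx": 0.0, "wy": 0.0, "wz": 0.0, "jaw": 0.088}, {"tx": -0.04, "ty": -0.033, "tz": 0.0, "wx": 0.0, "wy": 0.0, "wz": 0.0, "jaw": 0.088}]}}

```text
time: 2.35
ee_pos: [416.6, 296.6, 239.0]
tool_rot: [0.717, 3.058, 0.001]
ft_force: [0.2, 0.0, 0.1]
gripper_width: 0.997
grasp_force: 0.0
```

Request:
{"fn": "carry_out", "kwargs": {"plan": [{"tx": -0.037, "ty": -0.03, "tz": 0.0, "wx": 0.0, "wy": 0.0, "wz": 0.0, "jaw": 0.088}, {"tx": -0.0365, "ty": -0.03, "tz": 0.0, "wx": 0.0, "wy": 0.0, "wz": 0.0, "jaw": 0.088}, {"tx": 0.0, "ty": 0.0, "tz": 0.0, "wx": 0.0, "wy": 0.0, "wz": -7.4, "jaw": 0.08}, {"tx": 0.0, "ty": 0.0, "tz": 0.0, "wx": 0.0, "wy": 0.0, "wz": -7.3, "jaw": 0.08}, {"tx": 0.0, "ty": 0.0, "tz": 0.0, "wx": 0.0, "wy": 0.0, "wz": -7.3, "jaw": 0.08}]}}

```text
time: 2.98
ee_pos: [455.2, 211.6, 238.9]
tool_rot: [0.114, 3.139, 0.0]
ft_force: [-0.6, -1.1, -0.5]
gripper_width: 0.906
grasp_force: 0.0
```

Run:
```python
from h import *
p=manip.camera('wrist');p=manip.camera('wrist'); cv2.imwrite('pics/w2.png',p['pixels']); W=cloud(p)
go(455,211.5,200,85.6)
m=(np.hypot(W[...,0]-455,W[...,1]-211)<60)&(W[...,2]>115)&(W[...,2]<140)
P=W[m];print(len(P))
if len(P):print(cv2.minAreaRect(P[:,:2].astype(np.float32)),P.mean(0),P.min(0),P.max(0))
```

```text
t 3.08 pos [455.2 211.7 238.8] yang 85.64 F [-0.8  0.2 -0.4] grip 0.9084574862505547 0.0
shift m [ 0.0002 -0.0002  0.0388] turn [0.01 0.01 0.04] joints [-0.57  0.28  0.05  1.93 -0.02  0.93  0.99]
3351
((453.09136962890625, 210.5042724609375), (39.63117980957031, 50.372169494628906), 87.05829620361328) [451.29188582 210.77954387 126.44542754] [427.19513677 189.99621084 115.29651397] [478.49554211 231.29271754 129.50655654]
```

View pics/w2.png

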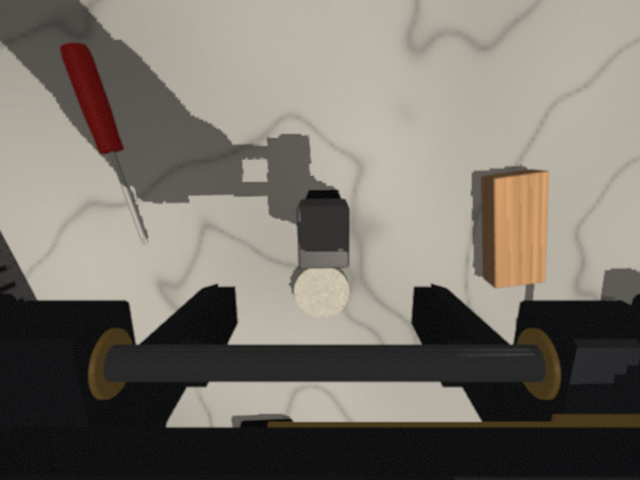

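The battery is between the fingers at (323,225) and aligned with them. The tape roll, at (321,292), is clear. I'll lower and grip.

Request:
{"fn": "carry_out", "kwargs": {"plan": [{"tx": 0.001, "ty": -0.001, "tz": 0.04, "wx": 0.0, "wy": 0.0, "wz": -0.8, "jaw": 0.08}, {"tx": 0.0, "ty": 0.0, "tz": 0.04, "wx": 0.0, "wy": 0.0, "wz": 0.0, "jaw": 0.08}, {"tx": 0.0, "ty": 0.0, "tz": 0.035, "wx": 0.0, "wy": 0.0, "wz": 0.0, "jaw": 0.08}, {"tx": 0.0, "ty": 0.0, "tz": 0.02, "wx": 0.0, "wy": 0.0, "wz": 0.0, "jaw": 0.08}, {"tx": 0.0, "ty": 0.0, "tz": 0.009, "wx": 0.0, "wy": 0.0, "wz": 0.0, "jaw": 0.08}]}}

```text
time: 3.7
ee_pos: [453.6, 210.6, 93.8]
tool_rot: [-0.102, -3.139, 0.001]
ft_force: [0.2, 0.1, 0.8]
gripper_width: 0.907
grasp_force: 0.0
```

Request:
{"fn": "carry_out", "kwargs": {"plan": [{"tx": 0.0, "ty": 0.0, "tz": 0.0, "wx": 0.0, "wy": 0.0, "wz": 0.0, "jaw": 0.06}, {"tx": 0.0, "ty": 0.0, "tz": 0.0, "wx": 0.0, "wy": 0.0, "wz": 0.0, "jaw": 0.046}, {"tx": 0.0, "ty": 0.0, "tz": 0.0, "wx": 0.0, "wy": 0.0, "wz": 0.0, "jaw": 0.036}, {"tx": 0.0, "ty": 0.0, "tz": 0.0, "wx": 0.0, "wy": 0.0, "wz": 0.0, "jaw": 0.03}, {"tx": 0.0, "ty": 0.0, "tz": 0.0, "wx": 0.0, "wy": 0.0, "wz": 0.0, "jaw": 0.03}], "grip_force": 30}}

```text
time: 4.32
ee_pos: [454.3, 211.0, 95.1]
tool_rot: [0.099, 3.139, 0.001]
ft_force: [-0.1, 0.3, 4.1]
gripper_width: 0.451
grasp_force: 29.9
```

Request:
{"fn": "carry_out", "kwargs": {"plan": [{"tx": 0.0, "ty": 0.0, "tz": -0.005, "wx": 0.0, "wy": 0.0, "wz": 0.0, "jaw": 0.03}, {"tx": 0.0, "ty": 0.0, "tz": -0.025, "wx": 0.0, "wy": 0.0, "wz": 0.0, "jaw": 0.03}, {"tx": 0.0, "ty": 0.0, "tz": -0.04, "wx": 0.0, "wy": 0.0, "wz": 0.0, "jaw": 0.03}, {"tx": 0.0, "ty": 0.0, "tz": -0.04, "wx": 0.0, "wy": 0.0, "wz": 0.0, "jaw": 0.03}, {"tx": 0.0, "ty": 0.0, "tz": -0.03, "wx": 0.0, "wy": 0.0, "wz": 0.0, "jaw": 0.03}], "grip_force": 45}}

```text
time: 4.95
ee_pos: [454.1, 210.7, 236.4]
tool_rot: [0.099, 3.139, 0.001]
ft_force: [-0.1, 0.4, -1.9]
gripper_width: 0.453
grasp_force: 44.9
```

```bash
python3 -c "
from h import *
go(503.4,-192.3,235,101.55)"
```

```text
t 4.95 pos [454.1 210.7 236.4] yang 86.39 F [-0.1  0.4 -1.9] grip 0.4531406002410073 44.94928579777479
shift m [-0.0746 -0.3991  0.0013] turn [  0.02   0.05 -15.16] joints [-0.57  0.28  0.05  1.93 -0.02  0.92  1.  ]
```

Request:
{"fn": "carry_out", "kwargs": {"plan": [{"tx": -0.0112, "ty": -0.045, "tz": 0.0, "wx": 0.0, "wy": 0.0, "wz": 0.0, "jaw": 0.03}, {"tx": -0.0112, "ty": -0.06, "tz": 0.0, "wx": 0.0, "wy": 0.0, "wz": 0.0, "jaw": 0.03}, {"tx": -0.0112, "ty": -0.06, "tz": 0.0, "wx": 0.0, "wy": 0.0, "wz": 0.0, "jaw": 0.03}, {"tx": -0.0112, "ty": -0.06, "tz": 0.0, "wx": 0.0, "wy": 0.0, "wz": 0.0, "jaw": 0.03}, {"tx": -0.0112, "ty": -0.045, "tz": 0.0, "wx": 0.0, "wy": 0.0, "wz": 0.0, "jaw": 0.03}]}}

```text
time: 5.58
ee_pos: [492.4, -65.0, 234.9]
tool_rot: [-0.102, -3.14, 0.001]
ft_force: [0.5, 0.9, -1.4]
gripper_width: 0.447
grasp_force: 45.0
```

Request:
{"fn": "carry_out", "kwargs": {"plan": [{"tx": 0.0, "ty": 0.0, "tz": 0.0, "wx": 0.0, "wy": 0.0, "wz": -7.6, "jaw": 0.03}, {"tx": 0.0, "ty": 0.0, "tz": 0.0, "wx": 0.0, "wy": 0.0, "wz": -7.6, "jaw": 0.03}, {"tx": 0.0, "ty": 0.0, "tz": 0.0, "wx": 0.0, "wy": 0.0, "wz": 0.0, "jaw": 0.03}]}}

```text
time: 5.95
ee_pos: [492.6, -62.3, 234.6]
tool_rot: [0.315, -3.125, -0.0]
ft_force: [0.2, 0.2, -1.8]
gripper_width: 0.445
grasp_force: 44.9
```

Run:
```python
from h import *
p=manip.camera('wrist'); cv2.imwrite('pics/w3.png',p['pixels']); W=cloud(p)
go(503.4,-192.3,235,101.55)
m=(abs(W[...,0]-503)<120)&(abs(W[...,1]+192)<95)&(W[...,2]>84)&(W[...,2]<97)
P=W[m];print(len(P))
if len(P):print(cv2.minAreaRect(P[:,:2].astype(np.float32)),P.mean(0),P.min(0),P.max(0))
for t in ['pocket_mouth']:
    for d in manip.tip_of(p,t)[:3]: print(d, onplane(p,d['point'],90))
```

```text
t 6.0 pos [492.7 -62.2 234.7] yang 101.44 F [-0.9 -0.3 -1.4] grip 0.45151161727412137 44.94895935058594
shift m [ 0.0153 -0.1297 -0.0004] turn [ 0.01 -0.02 -0.11] joints [-0.09  0.28  0.15  1.95 -0.05  0.92  1.86]
16693
((502.00244140625, -194.3826904296875), (140.50131225585938, 97.5813217163086), 11.503183364868164) [ 496.68793428 -194.88364895   88.65158143] [ 423.57401685 -255.45690325   84.00438961] [ 579.53491671 -133.35185944   91.950037  ]
{'point': [165.8, 209.4], 'confidence': 0.71} [ 500.65867258 -196.44956384   90.        ]
{'point': [204.4, 196.1], 'confidence': 0.2} [ 483.14593965 -166.07114843   90.        ]
{'point': [267.7, 413.3], 'confidence': 0.17} [685.18075879 -80.8823264   90.        ]
```

View pics/w3.png

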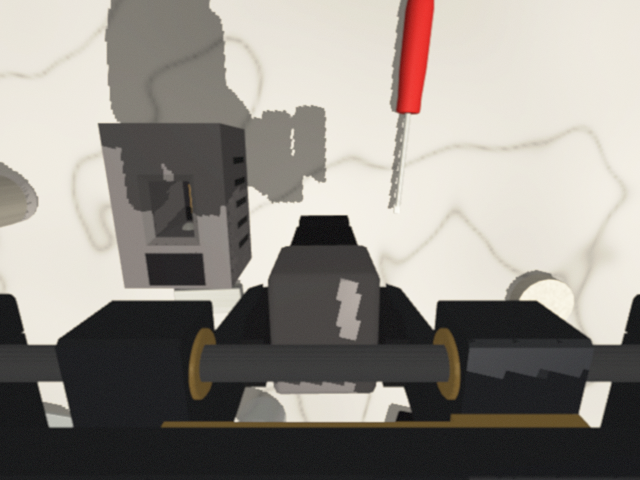

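The picture shows the charger's top at (160,205) with the pocket in it at about (173,208), and the held battery's cap upright at (325,310). I'll measure the held cap with the same camera, so the calibration bias cancels out.

Run:
```python
from h import *
p=manip.camera('wrist'); W=cloud(p)
s=manip.get_state(); e=s['ee_pos']
m=(abs(W[...,0]-e[0])<45)&(abs(W[...,1]-e[1])<24)&(W[...,2]>e[2]+25)&(W[...,2]<e[2]+42)
m[:, :262]=0; m[:,388:]=0
P=W[m];print(len(P),cv2.minAreaRect(P[:,:2].astype(np.float32)),P.mean(0),np.percentile(P[:,2],[5,50,95]))
v,u=np.nonzero(m);print(u.min(),u.max(),v.min(),v.max())
p2=manip.camera('top'); W2=cloud(p2)
m=(abs(W2[...,0]-e[0])<60)&(abs(W2[...,1]-e[1])<60)
m2=(abs(W2[...,0]-503)<120)&(abs(W2[...,1]+192)<95)&(W2[...,2]>84)&(W2[...,2]<97);P=W2[m2];print(cv2.minAreaRect(P[:,:2].astype(np.float32)))
# pocket: low-depth hole in charger top from wrist
q=np.linalg.norm(W[...,:2]-np.array([502,-194.4]),axis=2)<35
print('hole',W[q&(W[...,2]<80)].mean(0) )
```

```text
9939 ((491.1986999511719, -62.353271484375), (50.30736541748047, 45.43994903564453), 12.330574989318848) [483.65030715 -64.65423497 265.94810059] [263.06048391 266.14124103 267.24522827]
262 387 267 393
((503.45452880859375, -192.81927490234375), (140.22389221191406, 95.851806640625), 11.713134765625)
hole [ 509.13732324 -207.42268714   46.82050615]
```

```bash
python3 -c "
from h import *
go(503.4,-193.5,200,101.6)"
```

```text
t 6.15 pos [492.9 -62.  234.7] yang 101.51 F [ 0.2  0.6 -1.8] grip 0.44807641120316216 44.94917353615165
shift m [ 0.0159 -0.1309  0.0347] turn [ 0.   -0.   -0.09] joints [-0.09  0.28  0.15  1.95 -0.05  0.92  1.86]
```

Request:
{"fn": "carry_out", "kwargs": {"plan": [{"tx": 0.004, "ty": -0.032, "tz": 0.0, "wx": 0.0, "wy": 0.0, "wz": 0.0, "jaw": 0.03}, {"tx": 0.006, "ty": -0.05, "tz": 0.0, "wx": 0.0, "wy": 0.0, "wz": 0.0, "jaw": 0.03}, {"tx": 0.0045, "ty": -0.035, "tz": 0.0, "wx": 0.0, "wy": 0.0, "wz": 0.0, "jaw": 0.03}, {"tx": 0.0014, "ty": -0.0139, "tz": 0.01, "wx": 0.0, "wy": 0.0, "wz": 0.0, "jaw": 0.03}, {"tx": 0.0, "ty": 0.0, "tz": 0.02, "wx": 0.0, "wy": 0.0, "wz": 0.0, "jaw": 0.03}]}}

```text
time: 6.78
ee_pos: [504.2, -194.1, 204.4]
tool_rot: [-0.314, 3.125, -0.001]
ft_force: [-0.4, 1.1, -1.6]
gripper_width: 0.452
grasp_force: 44.9
```

Run:
```python
from h import *
p=manip.camera('side'); i=p['pixels'][190:370,200:400]; cv2.imwrite('pics/s2.png',cv2.resize(i,None,fx=3,fy=3))
go(503.4,-193.5,180,101.6)
```

```text
t 6.83 pos [ 502.4 -192.4  201.4] yang 101.58 F [-1.4  1.7 -3.7] grip 0.4504333120369165 44.94919678196311
shift m [-0.0009 -0.0013  0.0214] turn [ 0.13 -0.19 -0.02] joints [ 0.12  0.4   0.21  1.88 -0.1   0.88  2.15]
```

View pics/s2.png

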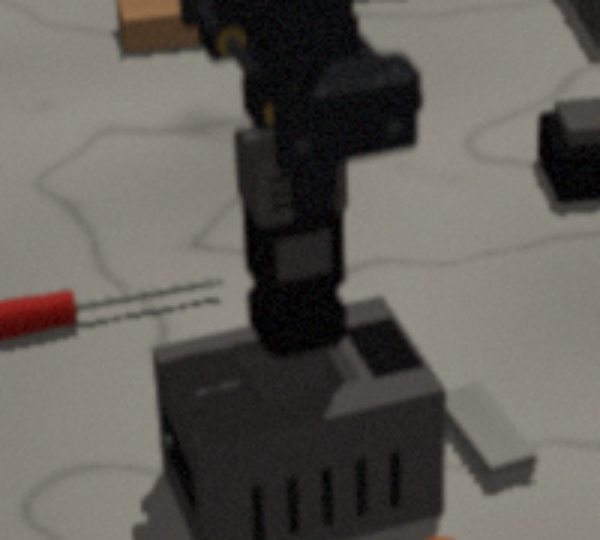

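The battery hangs upright just above the pocket, with its foot at about (297,345) in the crop. I'll lower it gently into the flare.

Request:
{"fn": "carry_out", "kwargs": {"plan": [{"tx": 0.0, "ty": 0.0, "tz": 0.006, "wx": 0.0, "wy": 0.0, "wz": 0.0, "jaw": 0.03}, {"tx": 0.0, "ty": 0.0, "tz": 0.006, "wx": 0.0, "wy": 0.0, "wz": 0.0, "jaw": 0.03}, {"tx": 0.0, "ty": 0.0, "tz": 0.005, "wx": 0.0, "wy": 0.0, "wz": 0.0, "jaw": 0.03}, {"tx": 0.0, "ty": 0.0, "tz": 0.0, "wx": 0.0, "wy": 0.0, "wz": 0.0, "jaw": 0.03}]}}

```text
time: 7.32
ee_pos: [503.6, -193.4, 187.6]
tool_rot: [0.318, -3.125, -0.0]
ft_force: [0.3, 0.8, -2.0]
gripper_width: 0.453
grasp_force: 44.9
```

Request:
{"fn": "carry_out", "kwargs": {"plan": [{"tx": 0.0, "ty": 0.0, "tz": 0.003, "wx": 0.0, "wy": 0.0, "wz": 0.0, "jaw": 0.03}, {"tx": 0.0, "ty": 0.0, "tz": 0.002, "wx": 0.0, "wy": 0.0, "wz": 0.0, "jaw": 0.03}, {"tx": 0.0, "ty": 0.0, "tz": 0.0, "wx": 0.0, "wy": 0.0, "wz": 0.0, "jaw": 0.03}]}}

```text
time: 7.7
ee_pos: [503.6, -193.6, 182.6]
tool_rot: [0.317, -3.125, -0.0]
ft_force: [-0.2, 0.0, -1.8]
gripper_width: 0.449
grasp_force: 44.9
```

Request:
{"fn": "carry_out", "kwargs": {"plan": [{"tx": 0.0, "ty": 0.0, "tz": 0.003, "wx": 0.0, "wy": 0.0, "wz": 0.0, "jaw": 0.03}, {"tx": 0.0, "ty": 0.0, "tz": 0.002, "wx": 0.0, "wy": 0.0, "wz": 0.0, "jaw": 0.03}, {"tx": 0.0, "ty": 0.0, "tz": 0.0, "wx": 0.0, "wy": 0.0, "wz": 0.0, "jaw": 0.03}]}}

```text
time: 8.07
ee_pos: [503.6, -193.6, 177.5]
tool_rot: [0.317, -3.125, -0.0]
ft_force: [-0.4, -0.5, -2.8]
gripper_width: 0.45
grasp_force: 44.9
```

Request:
{"fn": "carry_out", "kwargs": {"plan": [{"tx": 0.0, "ty": 0.0, "tz": 0.002, "wx": 0.0, "wy": 0.0, "wz": 0.0, "jaw": 0.03}, {"tx": 0.0, "ty": 0.0, "tz": 0.002, "wx": 0.0, "wy": 0.0, "wz": 0.0, "jaw": 0.03}, {"tx": 0.0, "ty": 0.0, "tz": 0.0, "wx": 0.0, "wy": 0.0, "wz": 0.0, "jaw": 0.03}]}}

```text
time: 8.45
ee_pos: [503.6, -193.6, 173.5]
tool_rot: [0.317, -3.125, -0.0]
ft_force: [0.1, -0.9, -1.6]
gripper_width: 0.451
grasp_force: 44.9
```

It's in the pocket with almost no side force. From here I'll feel for the ball.

Request:
{"fn": "carry_out", "kwargs": {"plan": [{"tx": 0.0, "ty": 0.0, "tz": 0.002, "wx": 0.0, "wy": 0.0, "wz": 0.0, "jaw": 0.03}, {"tx": 0.0, "ty": 0.0, "tz": 0.002, "wx": 0.0, "wy": 0.0, "wz": 0.0, "jaw": 0.03}, {"tx": 0.0, "ty": 0.0, "tz": 0.002, "wx": 0.0, "wy": 0.0, "wz": 0.0, "jaw": 0.03}, {"tx": 0.0, "ty": 0.0, "tz": 0.0, "wx": 0.0, "wy": 0.0, "wz": 0.0, "jaw": 0.03}]}}

```text
time: 8.95
ee_pos: [503.6, -193.6, 167.5]
tool_rot: [0.317, -3.125, -0.0]
ft_force: [0.7, 0.5, -2.0]
gripper_width: 0.449
grasp_force: 44.9
```

Request:
{"fn": "carry_out", "kwargs": {"plan": [{"tx": 0.0, "ty": 0.0, "tz": 0.002, "wx": 0.0, "wy": 0.0, "wz": 0.0, "jaw": 0.03}, {"tx": 0.0, "ty": 0.0, "tz": 0.002, "wx": 0.0, "wy": 0.0, "wz": 0.0, "jaw": 0.03}, {"tx": 0.0, "ty": 0.0, "tz": 0.002, "wx": 0.0, "wy": 0.0, "wz": 0.0, "jaw": 0.03}, {"tx": 0.0, "ty": 0.0, "tz": 0.0, "wx": 0.0, "wy": 0.0, "wz": 0.0, "jaw": 0.03}]}}

```text
time: 9.45
ee_pos: [503.6, -193.6, 161.5]
tool_rot: [0.317, -3.125, -0.0]
ft_force: [-0.1, -0.3, -1.4]
gripper_width: 0.449
grasp_force: 44.9
```

Request:
{"fn": "carry_out", "kwargs": {"plan": [{"tx": 0.0, "ty": 0.0, "tz": 0.002, "wx": 0.0, "wy": 0.0, "wz": 0.0, "jaw": 0.03}, {"tx": 0.0, "ty": 0.0, "tz": 0.002, "wx": 0.0, "wy": 0.0, "wz": 0.0, "jaw": 0.03}, {"tx": 0.0, "ty": 0.0, "tz": 0.001, "wx": 0.0, "wy": 0.0, "wz": 0.0, "jaw": 0.03}, {"tx": 0.0, "ty": 0.0, "tz": 0.0, "wx": 0.0, "wy": 0.0, "wz": 0.0, "jaw": 0.03}]}}

```text
time: 9.95
ee_pos: [503.7, -193.6, 156.6]
tool_rot: [0.317, -3.125, -0.0]
ft_force: [0.1, -0.5, -2.4]
gripper_width: 0.446
grasp_force: 44.9
```

Request:
{"fn": "carry_out", "kwargs": {"plan": [{"tx": 0.0, "ty": 0.0, "tz": 0.002, "wx": 0.0, "wy": 0.0, "wz": 0.0, "jaw": 0.03}, {"tx": 0.0, "ty": 0.0, "tz": 0.002, "wx": 0.0, "wy": 0.0, "wz": 0.0, "jaw": 0.03}, {"tx": 0.0, "ty": 0.0, "tz": 0.0, "wx": 0.0, "wy": 0.0, "wz": 0.0, "jaw": 0.03}]}}

```text
time: 10.32
ee_pos: [503.6, -193.6, 152.5]
tool_rot: [0.317, -3.125, -0.0]
ft_force: [0.4, 0.6, -2.1]
gripper_width: 0.448
grasp_force: 44.9
```

Request:
{"fn": "carry_out", "kwargs": {"plan": [{"tx": 0.0, "ty": 0.0, "tz": 0.002, "wx": 0.0, "wy": 0.0, "wz": 0.0, "jaw": 0.03}, {"tx": 0.0, "ty": 0.0, "tz": 0.002, "wx": 0.0, "wy": 0.0, "wz": 0.0, "jaw": 0.03}, {"tx": 0.0, "ty": 0.0, "tz": 0.0, "wx": 0.0, "wy": 0.0, "wz": 0.0, "jaw": 0.03}]}}

```text
time: 10.7
ee_pos: [503.6, -193.6, 148.5]
tool_rot: [0.317, -3.125, -0.0]
ft_force: [-0.8, 0.4, -1.1]
gripper_width: 0.451
grasp_force: 44.9
```

Request:
{"fn": "carry_out", "kwargs": {"plan": [{"tx": 0.0, "ty": 0.0, "tz": 0.002, "wx": 0.0, "wy": 0.0, "wz": 0.0, "jaw": 0.03}, {"tx": 0.0, "ty": 0.0, "tz": 0.002, "wx": 0.0, "wy": 0.0, "wz": 0.0, "jaw": 0.03}, {"tx": 0.0, "ty": 0.0, "tz": 0.0, "wx": 0.0, "wy": 0.0, "wz": 0.0, "jaw": 0.03}]}}

```text
time: 11.08
ee_pos: [502.9, -194.0, 144.5]
tool_rot: [0.317, -3.124, -0.0]
ft_force: [-2.6, -1.4, 0.5]
gripper_width: 0.45
grasp_force: 44.9
```

The ball contact starts at TCP z of about 146, which puts the stop near 107. I'll press on.

Request:
{"fn": "carry_out", "kwargs": {"plan": [{"tx": 0.0, "ty": 0.0, "tz": 0.0015, "wx": 0.0, "wy": 0.0, "wz": 0.0, "jaw": 0.03}, {"tx": 0.0, "ty": 0.0, "tz": 0.0015, "wx": 0.0, "wy": 0.0, "wz": 0.0, "jaw": 0.03}, {"tx": 0.0, "ty": 0.0, "tz": 0.0, "wx": 0.0, "wy": 0.0, "wz": 0.0, "jaw": 0.03}]}}

```text
time: 11.45
ee_pos: [503.2, -194.1, 141.8]
tool_rot: [0.316, -3.125, 0.0]
ft_force: [-3.7, -0.4, 3.7]
gripper_width: 0.449
grasp_force: 44.9
```

Request:
{"fn": "carry_out", "kwargs": {"plan": [{"tx": 0.0, "ty": 0.0, "tz": 0.0015, "wx": 0.0, "wy": 0.0, "wz": 0.0, "jaw": 0.03}, {"tx": 0.0, "ty": 0.0, "tz": 0.0015, "wx": 0.0, "wy": 0.0, "wz": 0.0, "jaw": 0.03}, {"tx": 0.0, "ty": 0.0, "tz": 0.0, "wx": 0.0, "wy": 0.0, "wz": 0.0, "jaw": 0.03}]}}

```text
time: 11.82
ee_pos: [503.3, -194.0, 138.6]
tool_rot: [0.317, -3.125, 0.0]
ft_force: [-2.6, -2.2, 1.3]
gripper_width: 0.446
grasp_force: 44.9
```

Request:
{"fn": "carry_out", "kwargs": {"plan": [{"tx": 0.0, "ty": 0.0, "tz": 0.002, "wx": 0.0, "wy": 0.0, "wz": 0.0, "jaw": 0.03}, {"tx": 0.0, "ty": 0.0, "tz": 0.002, "wx": 0.0, "wy": 0.0, "wz": 0.0, "jaw": 0.03}, {"tx": 0.0, "ty": 0.0, "tz": 0.0, "wx": 0.0, "wy": 0.0, "wz": 0.0, "jaw": 0.03}]}}

```text
time: 12.2
ee_pos: [503.4, -193.6, 134.2]
tool_rot: [0.317, -3.125, -0.0]
ft_force: [-3.5, -2.2, -0.8]
gripper_width: 0.456
grasp_force: 44.9
```

Request:
{"fn": "carry_out", "kwargs": {"plan": [{"tx": 0.0, "ty": 0.0, "tz": 0.002, "wx": 0.0, "wy": 0.0, "wz": 0.0, "jaw": 0.03}, {"tx": 0.0, "ty": 0.0, "tz": 0.002, "wx": 0.0, "wy": 0.0, "wz": 0.0, "jaw": 0.03}, {"tx": 0.0, "ty": 0.0, "tz": 0.002, "wx": 0.0, "wy": 0.0, "wz": 0.0, "jaw": 0.03}, {"tx": 0.0, "ty": 0.0, "tz": 0.0, "wx": 0.0, "wy": 0.0, "wz": 0.0, "jaw": 0.03}]}}

```text
time: 12.7
ee_pos: [503.3, -193.4, 128.2]
tool_rot: [0.317, -3.125, -0.001]
ft_force: [-3.6, -1.6, -1.3]
gripper_width: 0.447
grasp_force: 44.9
```

Request:
{"fn": "carry_out", "kwargs": {"plan": [{"tx": 0.0, "ty": 0.0, "tz": 0.002, "wx": 0.0, "wy": 0.0, "wz": 0.0, "jaw": 0.03}, {"tx": 0.0, "ty": 0.0, "tz": 0.002, "wx": 0.0, "wy": 0.0, "wz": 0.0, "jaw": 0.03}, {"tx": 0.0, "ty": 0.0, "tz": 0.002, "wx": 0.0, "wy": 0.0, "wz": 0.0, "jaw": 0.03}, {"tx": 0.0, "ty": 0.0, "tz": 0.0, "wx": 0.0, "wy": 0.0, "wz": 0.0, "jaw": 0.03}]}}

```text
time: 13.2
ee_pos: [503.3, -193.5, 122.3]
tool_rot: [0.317, -3.125, -0.001]
ft_force: [-4.4, -1.4, -0.8]
gripper_width: 0.449
grasp_force: 44.9
```

Request:
{"fn": "carry_out", "kwargs": {"plan": [{"tx": 0.0, "ty": 0.0, "tz": 0.002, "wx": 0.0, "wy": 0.0, "wz": 0.0, "jaw": 0.03}, {"tx": 0.0, "ty": 0.0, "tz": 0.002, "wx": 0.0, "wy": 0.0, "wz": 0.0, "jaw": 0.03}, {"tx": 0.0, "ty": 0.0, "tz": 0.0, "wx": 0.0, "wy": 0.0, "wz": 0.0, "jaw": 0.03}]}}

```text
time: 13.58
ee_pos: [503.3, -193.4, 118.2]
tool_rot: [0.317, -3.125, -0.001]
ft_force: [-3.4, -2.2, -3.9]
gripper_width: 0.452
grasp_force: 44.9
```

Request:
{"fn": "carry_out", "kwargs": {"plan": [{"tx": 0.0, "ty": 0.0, "tz": 0.001, "wx": 0.0, "wy": 0.0, "wz": 0.0, "jaw": 0.03}, {"tx": 0.0, "ty": 0.0, "tz": 0.001, "wx": 0.0, "wy": 0.0, "wz": 0.0, "jaw": 0.03}, {"tx": 0.0, "ty": 0.0, "tz": 0.001, "wx": 0.0, "wy": 0.0, "wz": 0.0, "jaw": 0.03}, {"tx": 0.0, "ty": 0.0, "tz": 0.0, "wx": 0.0, "wy": 0.0, "wz": 0.0, "jaw": 0.03}]}}

```text
time: 14.08
ee_pos: [503.3, -193.4, 115.2]
tool_rot: [0.318, -3.125, -0.001]
ft_force: [-4.1, -1.2, -5.1]
gripper_width: 0.451
grasp_force: 44.9
```

Request:
{"fn": "carry_out", "kwargs": {"plan": [{"tx": 0.0, "ty": 0.0, "tz": 0.001, "wx": 0.0, "wy": 0.0, "wz": 0.0, "jaw": 0.03}, {"tx": 0.0, "ty": 0.0, "tz": 0.001, "wx": 0.0, "wy": 0.0, "wz": 0.0, "jaw": 0.03}, {"tx": 0.0, "ty": 0.0, "tz": 0.0, "wx": 0.0, "wy": 0.0, "wz": 0.0, "jaw": 0.03}]}}

```text
time: 14.45
ee_pos: [503.3, -193.3, 113.3]
tool_rot: [0.318, -3.125, -0.001]
ft_force: [-3.6, -1.1, -7.6]
gripper_width: 0.45
grasp_force: 44.9
```

Request:
{"fn": "carry_out", "kwargs": {"plan": [{"tx": 0.0, "ty": 0.0, "tz": 0.001, "wx": 0.0, "wy": 0.0, "wz": 0.0, "jaw": 0.03}, {"tx": 0.0, "ty": 0.0, "tz": 0.001, "wx": 0.0, "wy": 0.0, "wz": 0.0, "jaw": 0.03}, {"tx": 0.0, "ty": 0.0, "tz": 0.0, "wx": 0.0, "wy": 0.0, "wz": 0.0, "jaw": 0.03}]}}

```text
time: 14.82
ee_pos: [503.9, -193.5, 111.6]
tool_rot: [-0.318, 3.125, -0.0]
ft_force: [-3.7, -0.1, -6.2]
gripper_width: 0.443
grasp_force: 45.0
```

The ball is now drawing the battery down. I'll go on in small steps until I feel the stop.

Request:
{"fn": "carry_out", "kwargs": {"plan": [{"tx": 0.0, "ty": 0.0, "tz": 0.001, "wx": 0.0, "wy": 0.0, "wz": 0.0, "jaw": 0.03}, {"tx": 0.0, "ty": 0.0, "tz": 0.0, "wx": 0.0, "wy": 0.0, "wz": 0.0, "jaw": 0.03}]}}

```text
time: 15.08
ee_pos: [504.3, -193.6, 110.9]
tool_rot: [-0.318, 3.124, -0.0]
ft_force: [-3.1, -0.5, -5.1]
gripper_width: 0.45
grasp_force: 45.0
```

Request:
{"fn": "carry_out", "kwargs": {"plan": [{"tx": 0.0, "ty": 0.0, "tz": 0.001, "wx": 0.0, "wy": 0.0, "wz": 0.0, "jaw": 0.03}, {"tx": 0.0, "ty": 0.0, "tz": 0.0, "wx": 0.0, "wy": 0.0, "wz": 0.0, "jaw": 0.03}]}}

```text
time: 15.32
ee_pos: [504.4, -193.7, 110.5]
tool_rot: [-0.317, 3.124, -0.0]
ft_force: [-4.6, 0.2, 3.9]
gripper_width: 0.449
grasp_force: 45.0
```

Request:
{"fn": "carry_out", "kwargs": {"plan": [{"tx": 0.0, "ty": 0.0, "tz": 0.0007, "wx": 0.0, "wy": 0.0, "wz": 0.0, "jaw": 0.03}, {"tx": 0.0, "ty": 0.0, "tz": 0.0, "wx": 0.0, "wy": 0.0, "wz": 0.0, "jaw": 0.03}]}}

```text
time: 15.58
ee_pos: [504.5, -193.7, 110.5]
tool_rot: [-0.317, 3.124, -0.0]
ft_force: [-8.1, 1.2, 11.4]
gripper_width: 0.452
grasp_force: 45.0
```

The stop is reached: z holds at 110.5 while the force rises. One light press more, then I'll let go.

Request:
{"fn": "carry_out", "kwargs": {"plan": [{"tx": 0.0, "ty": 0.0, "tz": 0.0003, "wx": 0.0, "wy": 0.0, "wz": 0.0, "jaw": 0.03}, {"tx": 0.0, "ty": 0.0, "tz": 0.0, "wx": 0.0, "wy": 0.0, "wz": 0.0, "jaw": 0.03}]}}

```text
time: 15.82
ee_pos: [504.5, -193.7, 110.5]
tool_rot: [-0.317, 3.124, -0.0]
ft_force: [-8.1, 1.2, 14.4]
gripper_width: 0.452
grasp_force: 45.0
```

Request:
{"fn": "carry_out", "kwargs": {"plan": [{"tx": 0.0, "ty": 0.0, "tz": -0.001, "wx": 0.0, "wy": 0.0, "wz": 0.0, "jaw": 0.03}, {"tx": 0.0, "ty": 0.0, "tz": 0.0, "wx": 0.0, "wy": 0.0, "wz": 0.0, "jaw": 0.05}, {"tx": 0.0, "ty": 0.0, "tz": 0.0, "wx": 0.0, "wy": 0.0, "wz": 0.0, "jaw": 0.065}, {"tx": 0.0, "ty": 0.0, "tz": 0.0, "wx": 0.0, "wy": 0.0, "wz": 0.0, "jaw": 0.08}, {"tx": 0.0, "ty": 0.0, "tz": 0.0, "wx": 0.0, "wy": 0.0, "wz": 0.0, "jaw": 0.08}]}}

```text
time: 16.45
ee_pos: [504.1, -193.6, 109.8]
tool_rot: [-0.318, 3.125, -0.0]
ft_force: [0.1, 0.1, 0.1]
gripper_width: 0.879
grasp_force: 0.0
```

Request:
{"fn": "carry_out", "kwargs": {"plan": [{"tx": 0.0, "ty": 0.0, "tz": -0.01, "wx": 0.0, "wy": 0.0, "wz": 0.0, "jaw": 0.08}, {"tx": 0.0, "ty": 0.0, "tz": -0.03, "wx": 0.0, "wy": 0.0, "wz": 0.0, "jaw": 0.08}, {"tx": 0.0, "ty": 0.0, "tz": -0.04, "wx": 0.0, "wy": 0.0, "wz": 0.0, "jaw": 0.08}, {"tx": 0.0, "ty": 0.0, "tz": -0.04, "wx": 0.0, "wy": 0.0, "wz": 0.0, "jaw": 0.08}, {"tx": 0.0, "ty": 0.0, "tz": 0.0, "wx": 0.0, "wy": 0.0, "wz": 0.0, "jaw": 0.08}]}}

```text
time: 17.08
ee_pos: [505.8, -194.4, 233.4]
tool_rot: [-0.316, 3.119, -0.004]
ft_force: [-0.1, -0.5, 0.2]
gripper_width: 0.909
grasp_force: 0.0
```

Run:
```python
from h import *
p=manip.camera('wrist'); W=cloud(p)
m=(np.hypot(W[...,0]-503.4,W[...,1]+193.5)<40)&(W[...,2]>125)&(W[...,2]<165)
P=W[m];print(len(P),cv2.minAreaRect(P[:,:2].astype(np.float32)),np.percentile(P[:,2],[5,50,90]))
m=(np.hypot(W[...,0]-503.4,W[...,1]+193.5)<90)&(W[...,2]>84)&(W[...,2]<96);print('top z',np.median(W[m][:,2]))
A=np.c_[P[:,:2],np.ones(len(P))]; k=abs(P[:,2]-np.median(P[:,2]))<4;print('tilt',np.linalg.lstsq(A[k],P[k,2],rcond=None)[0][:2])
cv2.imwrite('pics/w4.png',p['pixels'])
p=manip.camera('side'); cv2.imwrite('pics/s3.png',cv2.resize(p['pixels'][190:370,200:400],None,fx=3,fy=3))
go(503,-193,230,101.6)
```

```text
3993 ((502.2561340332031, -194.70785522460938), (50.67676544189453, 39.97646713256836), 11.812759399414062) [139.18543688 142.01229221 142.91311712]
top z 88.8669572982476
tilt [0.0036428  0.00395272]
t 17.18 pos [ 503.7 -193.5  230. ] yang 101.6 F [ 0.3 -0.  -0.1] grip 0.9102440392382583 0.0
shift m [0.0006 0.0007 0.    ] turn [-0.01  0.04  0.  ] joints [ 0.11  0.36  0.22  1.85 -0.09  0.94  2.14]
```

View pics/s3.png

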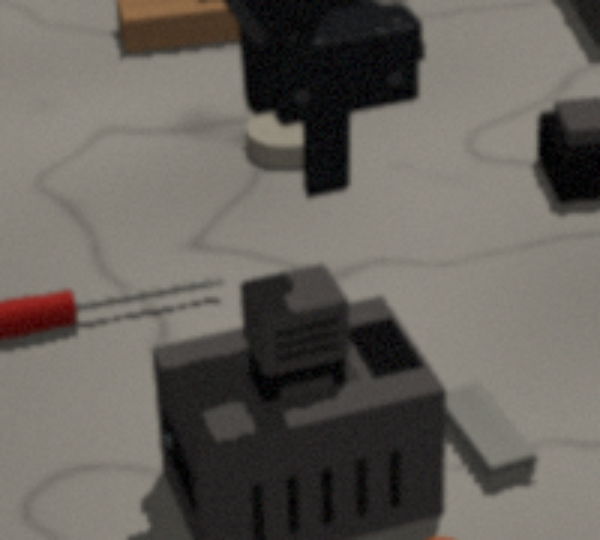

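The battery is upright in the pocket, with the cap at (295,325) in the crop and nothing touching it. The cap top is at z of about 143, so the foot is at about 15, level with the stop I felt. The bystanders look undisturbed.

```bash
python3 -c "
from station import manip
print(manip.finish_job())"
```

```text
the job is handed in; nothing more can be done
None
```

The battery is in the charger's pocket, upright and pushed down past the ball to the stop (about 14 N at most in the readings), then released. I handed the job in, and no verdict came back.

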